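Bond a plaster block in the sprung press

ROBOT

A 6-joint arm with a two-finger parallel gripper is mounted at the origin on the work surface; the furniture and walls round the work are solid. World frame = base frame: x ahead of the robot, y to its left, z up, the work surface at z = 0. Lengths are in m, angles in rad, forces in N, time in s.
With the tool pointing down it reaches from about 0.375 to 0.975 m from the base axis. Payload 3.8 kg.
Tool frame: the origin (TCP) lies midway between the tips of the shut fingers; the grasp point (between the pads) lies 19 mm behind it; z points along the fingers, y is the line along which they close (so a half turn about z gives the same grasp; the last joint's range is limited). The gripper opens to 88 mm and grips with 3 to 60 N. Pads are 18 mm wide; open, the fingers measure 123 mm over their backs; the gripper's body (75 mm by 187 mm) begins 45 mm behind the grasp point.
Start: joints at [1.302, 0.264, 1.604, -0, 1.274, -0.037], TCP at [0.155, 0.657, 0.201] pointing down, gripper open.
Joint ranges: [-2.63, 2.63], [-0.94, 2.18], [0.31, 2.57], [-1.31, 4.45], [0, 2.66], [-2.55, 2.55]. Speed limits (rad/s): [2.57, 2.57, 3.14, 3.14, 3.14, 3.14].

INTERFACE

Orientations are given as a rotation vector (axis times angle).
In Python, from cell import manip, inverse_kinematics, cams, order gives the robot as it stands. Calls block until the motion is done:
- manip.move_pose(position, orientation): joint-space move of the TCP to a pose.
- manip.move_linear(position, rate=0.15, rot=None): straight line of the TCP; rot=None keeps the orientation; rate is the mean speed in m/s.
- manip.set_joints(angles): joint-space move.
- manip.set_gripper(opening, force=None): finger opening in m; force is the grip in N (None keeps the last); returns when the fingers have stopped.
- manip.dwell(seconds).
- inverse_kinematics(position, orientation): joint angles nearest the present ones, or None.
- manip.state(): the state.
- cams.capture(name): name is "scene" or "top" or "wrist"; returns a dict with "image" (480x640x3 uint8, blue, green, red), "z_map" (480x640 float32, m along the optical axis (not along the pixel's ray), 0 where there is no reading), "intrinsics" (3x3 intrinsics, pixels), "k1" (the pictures are not rectified: a ray, as slopes to the right and down, at radius r is drawn at 1 + k1 r^2 times it, then the intrinsics apply), "position" and "orientation" of the camera in the world; the wrist camera has in their place "T_tool_cam" (4x4, takes a point from camera to tool coordinates, whose origin is the TCP and whose axes are the flange's). Camera axes: x right, y down, z forward; pixel columns grow to the right and rows downward; lengths in m; the calibration is good to about 2 mm. A picture is of the moment at which its call begins: read the wrist's pose just before it.
A pose or a line that the arm cannot do raises manip.IKError and nothing moves.
- order.close_job(): hands the job in; it is judged then, once.
The state is a dict: "clock": time; "joint_pos": joint angles; "joint_velocities": joint speeds; "tau": joint torques, N m; "tool_pos": TCP position; "tcp_rot": TCP orientation; "contact_force": force on the tool from outside, world axes, zero at the start; "moment": the same for the moment, N m; "gripper_width": finger opening in m; "grasp_force": force on a finger pad.
Only numpy, scipy, OpenCV 4.12 (cv2) and the standard library are available. Lean on these libraries where they do the work, as an engineer would, in place of code of your own. Each camera call takes 0.05 s, during which the arm holds its last target. There are 200 camera calls.

TASK

The plaster block on the feed end of the little bonding press is freshly glued: slide it along the channel, without lifting it, until it sits against the end stop on the sprung plate. Take the tamper with the flat round foot, press it squarely down on the block until the sprung plate bottoms out level, hold it down for about a second, and stand the tamper back in its own rest. Then, so the block is held while the glue cures, turn the winged thumbscrew clockwise until its clutch first slips, stop there and let go, leaving the other things on the table where they are.

Things in the scene. Friction and masses are not known exactly. Their poses are not given: they have to be found in the camera images.
- seat (a point): Fixed point of the press, a low pale wood board 165 x 180 mm: middle of the sprung plate's top at rest, 24 mm above the table. The channel runs along its y: feed deck at +y, to y = 133 mm, 0.5 mm above the plate; end stop at -y. z is up. Channel walls are fences 5 mm high: far face at x = +16 mm, near face at x = -18 mm (only y = 33 to 133 mm). Jaw and thumbscrew are on the -x side.
- stop (a point): Middle of the face of the end stop, an aluminium bar across the channel, at the plate's rest level: seat y = -26 mm. The bar is 6 mm high.
- block_mid (a point): Centre of the plaster block, plain white, 30 x 52 x 18 mm, lying in the channel: 52 mm along the channel (its y axis), 18 mm high, about 0.06 kg. It starts on the feed deck 65 to 95 mm from the seat. Fully home it touches the end stop with its centre at seat y = 0. A thinner white block lying elsewhere is not used.
- plate_top (a point): Middle of the top face of the sprung steel plate (37 x 56 mm); moves with it, z is its normal. It tilts on its springs, up to 0.12 rad, when pressed off-centre or crookedly (about 1 rad per 3 N m); within 0.04 rad counts as level.
- plate (a joint): How far the sprung plate is pressed down, m: 0 at rest, 0.008 at the bottom. It begins to move at about 5 N and reaches the bottom at about 10.5 N; then it is rigid. It springs back up when let go, carrying the block.
- tamper_mid (a point): Tamper, half-way up (31 mm above its underside), z up along its axis. A flat round steel foot, 60 mm across and 10 mm thick, under an upright round wooden handle 24 mm across (27 mm at its cap, from 50 mm up); 62 mm tall in all, 0.22 kg. It stands in a rest.
- rest_floor (a point): The tamper's own rest (the one it stands in at the start): a round wooden dish fixed to the table; this point is the middle of its floor, 4 mm above the table. The rim is 84 mm across outside, 70 mm inside and 5 mm higher than the floor.
- stamp_mid (a point): Stamp, half-way up (31 mm): same handle as the tamper but with a small square foot, 34 mm wide. It stands in an equal rest and is not used.
- knob_grip (a point): On the upright axis of the winged thumbscrew (seat x = -80 mm, y = 0), 56.5 mm above the table, at the middle of its upright wing bar: 42 mm long (this frame's x), 10 mm thick (y), 24 mm high. Clockwise seen from above tightens. Seen from above, the bar points 0.6 rad anticlockwise from the seat's x axis when screw and clutch read 0, and turns clockwise from there.
- screw (a joint): Turn of the thumbscrew's shaft (the dark collar with a pointer under the wings), rad, growing clockwise. The jaw moves 6 mm toward +x of the seat per rad. It starts between 0 and 0.4. Against a block that is home the jaw comes tight at about 1.25 to 1.4 rad, and the shaft turns no farther.
- knob (a joint): Slip of the clutch: angle of the wings ahead of the shaft (and its pointer), rad, growing clockwise; 0 at the start. It stays at 0 while the shaft turns with the wings and grows only as the clutch slips, at 0.09 N m. The first slip is past 0.05 rad; more than 0.5 rad is overwound.
- jaw: Side jaw, 38 mm wide, 5 mm high, which the thumbscrew drives along the seat's +x to hold the block against the far fence. Its origin is the foot of the middle of its working face; x points to the block. The pressing tamper clears it.
- pot_mid (a point): Middle of the dark green paint pot with a white lid, 33 mm across, 36 mm high; to be left alone.
- glue_mid (a point): Middle of the glue bottle, 41 mm across, 134 mm high; to be left alone.
Things that resemble listed ones, but are neither listed nor needed, are in the scene too. What is shaped like the part that bears tamper_mid but blue or orange is not meant.

How it is judged:
On the way, in this order (a step that is already met when the one before it is completed fails the run):
1. the block is slid home against the end stop on the sprung plate (y of block_mid in the frame of seat between -0.004 and 0.004 m and x of block_mid in the frame of seat between -0.008 and 0.005 m and z of block_mid in the frame of seat below 0.0115 m), for 0.2 s.
2. the tamper is lifted out of its rest (z of tamper_mid in the frame of rest_floor above 0.051 m), for 0.1 s.
3. under the upright tamper, centred on the block, the plate is bottomed out and level, held there (y of block_mid in the frame of seat between -0.004 and 0.004 m and x of block_mid in the frame of seat between -0.008 and 0.005 m and value of joint plate above 0.0072 m and angle between plate_top's own z axis and vertical below 0.04 rad and angle between tamper_mid's own z axis and vertical below 0.08 rad and horizontal distance between tamper_mid and seat below 0.013 m and z of tamper_mid in the frame of seat below 0.045 m), for 0.6 s.
4. the tamper stands in its rest again, let go (horizontal distance between tamper_mid and rest_floor below 0.007 m and angle between tamper_mid's own z axis and vertical below 0.06 rad and z of tamper_mid in the frame of rest_floor below 0.035 m and contact force between the fingers and anything else below 0.1 N), for 0.2 s.
5. the thumbscrew's clutch has slipped with the jaw tight on the block (value of joint knob above 0.05 rad and contact force between jaw and anything else above 1 N), for 0.1 s.
At the end, for the whole second after the job is handed in: The block lies on the sprung plate within 4 mm of the end stop, flat and held by the jaw (over 1 N); the clutch has slipped by 0.05 to 0.5 rad; the tamper stands upright in its own rest (within 7 mm of its middle) (all of step 5 and y of block_mid in the frame of seat between -0.004 and 0.004 m and x of block_mid in the frame of seat between -0.008 and 0.005 m and z of block_mid in the frame of seat below 0.0125 m and angle between each of block_mid, tamper_mid's own z axis and vertical below 0.06 rad and horizontal distance between tamper_mid and rest_floor below 0.007 m and z of tamper_mid in the frame of rest_floor below 0.035 m and value of joint knob below 0.5 rad); the robot touches nothing.
It fails at once if the clutch is overwound (more than 0.5 rad of slip) (value of joint knob above 0.5 rad).
It fails at once if the block is lifted out of the channel or tipped over (z of block_mid in the frame of seat above 0.022 m or angle between block_mid's own z axis and vertical above 0.4 rad).
It fails at once if the stamp is moved more than 20 mm (distance of stamp_mid from where it was at the start of the episode above 0.02 m).
It fails at once if the green paint pot or the glue bottle is moved more than 20 mm (distance of any of pot_mid, glue_mid from where it was at the start of the episode above 0.02 m).
It also fails if it takes over 72 s, if anything falls off the work surface, if the arm or the gripper's body presses on something with over 40 N, if the wrist force passes 120 N, or if a joint passes its speed limit or range.

## Working session

There is one attempt and no reset: what is moved stays moved. The work goes in short steps, each a Python script; the robot and the scene stay as the last script left them, time stands still between calls to the robot, and variables do not carry over. Pictures are saved under pics/ and viewed, at most 10 in all, crops included, and the job is handed in when it is done.

```bash
mkdir -p pics
cat > h.py <<'E'
import numpy as np, cv2, pickle
from scipy.spatial.transform import Rotation as R
def save(name,c):
    cv2.imwrite(f'pics/{name}.png',c['image']); pickle.dump(c,open(f'pics/{name}.pkl','wb'))
def load(name): return pickle.load(open(f'pics/{name}.pkl','rb'))
def camT(c):
    if 'T' in c: return c['T']
    T=np.eye(4); o=np.array(c['orientation'],float)
    T[:3,:3]=o if o.shape==(3,3) else R.from_rotvec(o).as_matrix() if o.size==3 else R.from_quat(o).as_matrix()
    T[:3,3]=c['position']; return T
def rays(c,uv):
    K=np.array(c['intrinsics']); uv=np.atleast_2d(uv).astype(float)
    d=np.c_[(uv[:,0]-K[0,2])/K[0,0],(uv[:,1]-K[1,2])/K[1,1]]; p=d.copy()
    for _ in range(8): p=d/(1+c['k1']*(p**2).sum(1,keepdims=True))
    return np.c_[p,np.ones(len(p))]
def px2z(c,uv,z):
    """intersect with plane of world height z"""
    T=camT(c); r=rays(c,uv)@T[:3,:3].T; return T[:3,3]+r*((z-T[2,3])/r[:,2:3])
def cloud(c):
    """world xyz for each pixel"""
    h,w=c['z_map'].shape; u,v=np.meshgrid(np.arange(w),np.arange(h))
    r=rays(c,np.c_[u.ravel(),v.ravel()]); T=camT(c)
    P=(r*c['z_map'].reshape(-1,1))@T[:3,:3].T+T[:3,3]
    P[c['z_map'].ravel()==0]=np.nan
    return P.reshape(h,w,3)
def wrist(name):
    from cell import manip,cams
    s=manip.state(); c=cams.capture('wrist'); T=np.eye(4)
    T[:3,:3]=R.from_rotvec(s['tcp_rot']).as_matrix(); T[:3,3]=s['tool_pos']
    c['T']=T@np.array(c['T_tool_cam']); save(name,c); return c
def down(a):
    """tool down, tool y (closing line) at world angle a"""
    y=np.array([np.cos(a),np.sin(a),0]); z=np.array([0,0,-1.]); x=np.cross(y,z)
    return R.from_matrix(np.c_[x,y,z]).as_rotvec()
E
python3 - <<'E'
from h import *
from cell import manip,cams
for n in('top','scene'):
    c=cams.capture(n); save(n+'0',c); print(n,c['position'],c['orientation'],c['k1'])
s=manip.state(); print(s)
E
```

```text
top [ 0.42826248 -0.01203791  1.23314672] [-2.19560087  2.21638418 -0.04349381] -0.10852116007658952
scene [-0.1896587  -1.35830343  0.92593327] [-2.04105065  0.4679579  -0.28434228] -0.011063903602796332
{'clock': 0.1, 'joint_pos': array([ 1.30209011e+00,  2.64633592e-01,  1.60519609e+00,  5.34130190e-07,
        1.27370133e+00, -3.69163136e-02]), 'joint_velocities': array([ 0.00065406, -0.00225088, -0.00366529, -0.00019263,  0.00035496,
       -0.00138089]), 'tau': array([ 1.00619225e-03, -5.03618932e+01, -3.58074439e+01,  7.31950253e-02,
        2.33118609e-02, -5.49830099e-05]), 'tool_pos': array([0.15488851, 0.65627443, 0.19996471]), 'tcp_rot': array([-3.63246112e-01, -3.12022286e+00,  3.00887127e-03]), 'contact_force': array([0.34383819, 0.27909805, 0.89916302]), 'moment': array([-0.01518598, -0.00960006, -0.02908818]), 'grasp_force': 0.0, 'gripper_width': 0.08800641744774777}
```

View pics/top0.png

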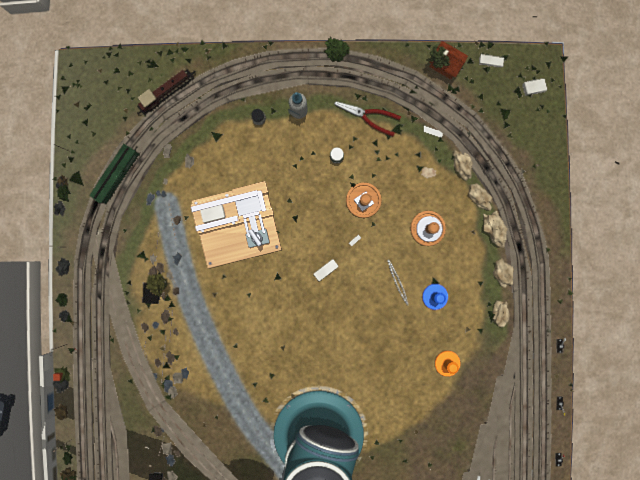

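View pics/scene0.png

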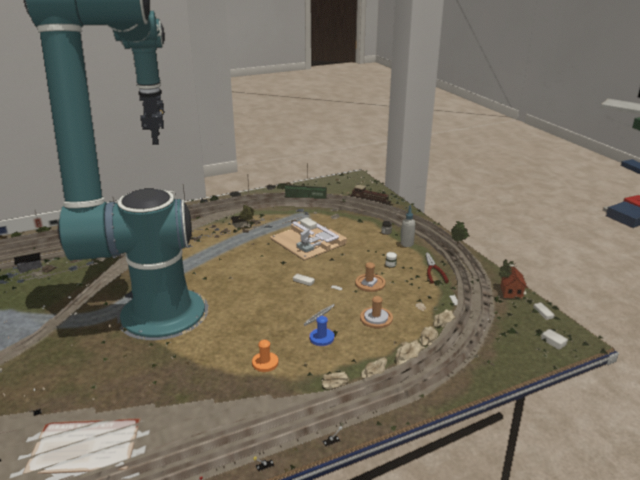

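Top view: press about (237,225), with the white block at (212,213), plate at (250,205) and thumbscrew at (257,235). Candidates for the tamper:
- (429,228): wooden handle on a round pale foot. This fits.
- (363,200): wooden handle on a square foot, so the stamp.
- (435,297) blue and (448,363) orange: excluded by colour.

I'll confirm with an enlarged crop.

Run:
```python
from h import *
c=load('top0'); im=c['image']
a=cv2.resize(im[170:280,180:290],(440,440),interpolation=cv2.INTER_CUBIC)
b=cv2.resize(im[170:255,335:455],(360,255),interpolation=cv2.INTER_CUBIC)
o=np.zeros((440,800,3),np.uint8); o[:,:440]=a; o[:255,440:]=b; cv2.imwrite('pics/crop1.png',o)
P=cloud(c)
for n,u,v,z in [('tamper cap',432,229,.066),('tamper rest',429,228,.009),('stamp',363,200,.009),('blk',212,213,.042),('plate',250,205,.024),('knob',257,233,.06)]:
    print(n,px2z(c,(u,v),z)[0].round(4),P[v,u].round(4))
```

```text
tamper cap [ 0.4812 -0.262   0.066 ] [ 0.4812 -0.2619  0.0666]
tamper rest [ 0.4862 -0.2671  0.009 ] [ 0.4838 -0.2564  0.0606]
stamp [ 0.5536 -0.1118  0.009 ] [ 0.5476 -0.107   0.0681]
blk [0.5238 0.2378 0.042 ] [0.5237 0.2376 0.043 ]
plate [0.5429 0.1525 0.024 ] [0.5428 0.1523 0.0251]
knob [0.4761 0.132  0.06  ] [0.477  0.1347 0.038 ]
```

View pics/crop1.png

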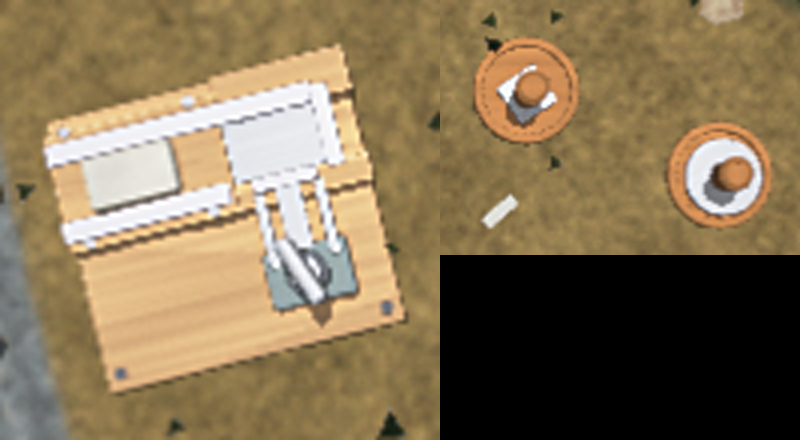

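The crop confirms it: round foot in the right-hand rest (tamper), square foot on the left (stamp). The heights measured match (cap 0.0666 m, block top 0.043 m, plate 0.025 m). Next, a close wrist look over the tamper and the press.

Run:
```python
from h import *
from cell import manip,inverse_kinematics
for a in (.24,.24+np.pi): print(a,inverse_kinematics([.50,.16,.25],down(a)))
q=[(inverse_kinematics([.50,.16,.25],down(a)),a) for a in (.24,.24+np.pi)]
a=min([x for x in q if x[0] is not None],key=lambda x:abs(x[0][5]))[1]
manip.move_pose([.482,-.263,.25],down(a)); c=wrist('wt'); print(np.array(c['T_tool_cam']).round(3))
manip.move_pose([.51,.16,.25],down(a)); c=wrist('wp'); print(a,manip.state()['clock'],manip.state()['joint_pos'].round(2))
o=np.hstack([cv2.resize(load(n)['image'],(400,300)) for n in('wt','wp')]); cv2.imwrite('pics/w2.png',o)
```

```text
0.24 [ 2.62254420e-01 -4.96578017e-02  1.85926763e+00 -4.44089210e-16
  1.33198282e+00  2.22544200e-02]
3.3815926535897933 None
[[ 0.001 -0.965 -0.261  0.068]
 [ 1.     0.001  0.     0.001]
 [-0.    -0.261  0.965 -0.183]
 [ 0.     0.     0.     1.   ]]
0.24 5.175 [ 0.26 -0.03  1.84 -0.    1.33  0.02]
```

View pics/w2.png

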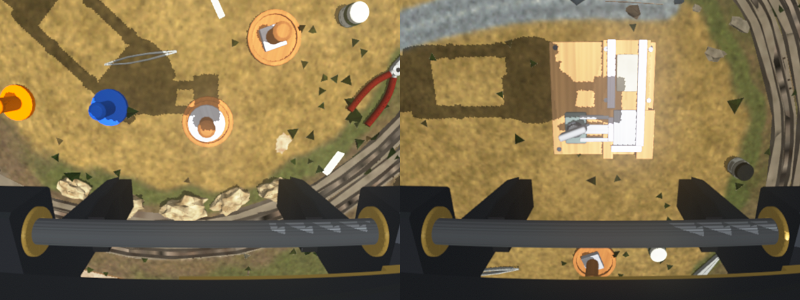

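Run:
```python
from h import *
c=load('wt'); P=cloud(c); Q=P.reshape(-1,3); near=np.hypot(Q[:,0]-.482,Q[:,1]+.263)<.06
def circ(p): 
    A=np.c_[2*p[:,:2],np.ones(len(p))]; s=np.linalg.lstsq(A,(p[:,:2]**2).sum(1),rcond=None)[0]; return s[:2],np.sqrt(s[2]+s[0]**2+s[1]**2),len(p)
cap=Q[near&(Q[:,2]>.058)]; print('cap mean',cap.mean(0),cv2.minEnclosingCircle(cap[:,:2].astype('f4')))
rim=Q[near&(Q[:,2]>.006)&(Q[:,2]<.0115)]; print('rim',circ(rim),cv2.minEnclosingCircle(rim[:,:2].astype('f4')))
ft=Q[near&(Q[:,2]>.0125)&(Q[:,2]<.017)]; print('foot',cv2.minEnclosingCircle(ft[:,:2].astype('f4')),len(ft))
# same from top
for n in('wp','top0'):
    c=load(n);P=cloud(c);Q=P.reshape(-1,3)
    m=(np.hypot(Q[:,0]-.524,Q[:,1]-.238)<.05)&(Q[:,2]>.038)&(Q[:,2]<.047)
    r=cv2.minAreaRect(Q[m][:,:2].astype('f4')); print(n,'block',r,np.median(Q[m][:,2]),m.sum())
    m=(np.hypot(Q[:,0]-.476,Q[:,1]-.132)<.035)&(Q[:,2]>.06)&(Q[:,2]<.075)
    r=cv2.minAreaRect(Q[m][:,:2].astype('f4')); print(n,'bar',r,m.sum())
    if n=='wp':
        # rectify: 0.5mm orthophoto of the press at z=.029 in frame at (.543,.1525) yaw .24
        T=camT(c);K=np.array(c['intrinsics']);g=.0005
        X,Y=np.meshgrid(np.arange(.06,-.12,-g),np.arange(.14,-.06,-g),indexing='ij')
        ca,sa=np.cos(.24),np.sin(.24)
        W=np.stack([.5429+ca*X-sa*Y,.1525+sa*X+ca*Y,0*X+.027],-1)
        p=(W-T[:3,3])@T[:3,:3]; p=p[...,:2]/p[...,2:]; p=p*(1+c['k1']*(p**2).sum(-1,keepdims=True))
        o=cv2.remap(c['image'],(p[...,0]*K[0,0]+K[0,2]).astype('f4'),(p[...,1]*K[1,1]+K[1,2]).astype('f4'),cv2.INTER_CUBIC)
        o=cv2.resize(o,None,fx=1.5,fy=1.5)
        for k in range(-5,15,1):
            x=int((.14-k*.01)/g*1.5); 
            cv2.line(o,(x,0),(x,6 if k else 20),(0,0,255),1)
        for k in range(-12,7):
            y=int((.06-k*.01)/g*1.5); cv2.line(o,(0,y),(6 if k else 20,y),(0,0,255),1)
        cv2.imwrite('pics/ortho.png',o); print(o.shape)
```

```text
cap mean [ 0.47628966 -0.24356049  0.36243469] ((0.4792907238006592, -0.25188905000686646), 0.058939747512340546)
rim (array([ 0.48689194, -0.26239268]), np.float64(0.03776008361386991), 1621) ((0.4868740737438202, -0.26234203577041626), 0.0419921949505806)
foot ((0.48504793643951416, -0.2641860544681549), 0.029995737597346306) 1354
wp block ((0.523440957069397, 0.2411520779132843), (0.03029649518430233, 0.05129063501954079), 13.383121490478516) 0.04142231155799611 1972
wp bar ((0.467325896024704, 0.13977009057998657), (0.04084402695298195, 0.010121804662048817), 34.233829498291016) 522
(540, 600, 3)
top0 block ((0.523354172706604, 0.2382054179906845), (0.03055587410926819, 0.05107952281832695), 14.462430953979492) 0.04179928516481657 264
top0 bar ((0.46691688895225525, 0.1371871531009674), (0.04090726375579834, 0.009873920120298862), 35.42833709716797) 83
```

View pics/ortho.png

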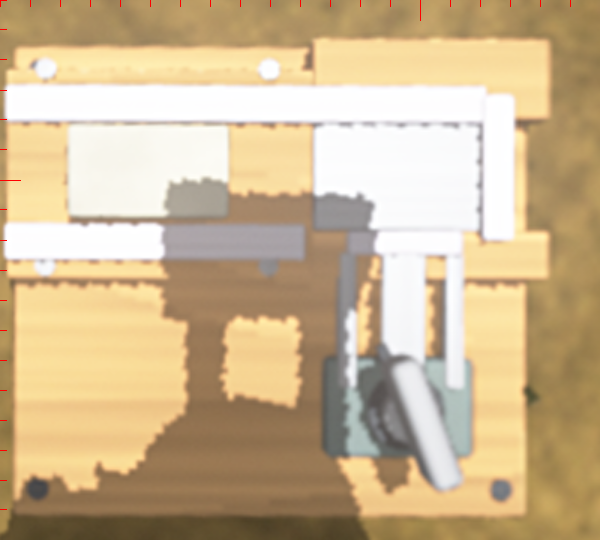

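Ortho view (3 px/mm, origin at (420,180)):
- Far fence face at row 122, plate from column 314 to about 480, end stop face at about column 483, so seat is about X +3.4, Y +5.6 mm from the origin.
- The knob bar's centre gives the same seat: (0.545, 0.159), yaw 0.24.
- Tamper and rest sizes check: foot radius 30 mm, rim radius 42 mm.

The wrist and top cameras differ by about 2.5 mm in y, so I'll settle that with one turned wrist view, then push the block.

Run:
```python
from h import *
from cell import manip,inverse_kinematics
a2=.24-np.pi/2
manip.move_pose([.51,.16,.25],down(a2)); c=wrist('wp2'); 
res=[]
for n in ('wp','wp2'):
    c=load(n);Q=cloud(c).reshape(-1,3)
    o=[]
    for (x,y,rr,l,h) in ((.524,.240,.05,.038,.047),(.467,.139,.035,.06,.075)):
        m=(np.hypot(Q[:,0]-x,Q[:,1]-y)<rr)&(Q[:,2]>l)&(Q[:,2]<h)
        r=cv2.minAreaRect(Q[m][:,:2].astype('f4')); print(n,r,m.sum()); o.append(r[0])
    res.append(np.array(o))
R1=R.from_rotvec(down(.24)).as_matrix()[:2,:2];R2=R.from_rotvec(down(a2)).as_matrix()[:2,:2]
for k in range(2):
    e=np.linalg.solve(R1-R2,res[0][k]-res[1][k]); print('tool err',e,'true',res[0][k]-R1@e)
print('rest',np.array([.4869,-.2624])-R1@e,'foot',np.array([.48505,-.26419])-R1@e, manip.state()['clock'])
```

```text
wp ((0.523440957069397, 0.2411520779132843), (0.03029649518430233, 0.05129063501954079), 13.383121490478516) 1972
wp ((0.467325896024704, 0.13977009057998657), (0.04084402695298195, 0.010121804662048817), 34.233829498291016) 522
wp2 ((0.5233884453773499, 0.24081996083259583), (0.029819851741194725, 0.05301358178257942), 13.63544750213623) 1860
wp2 ((0.4672894775867462, 0.1403353363275528), (0.04156140983104706, 0.010064625181257725), 34.14531326293945) 494
tool err [9.00820312e-05 2.20033734e-04] true [0.52324864 0.24101228]
tool err [-0.00022936 -0.00032834] true [0.46759031 0.14007092]
rest [ 0.48716441 -0.26209917] foot [ 0.48531441 -0.26388917] 6.625
```

The wrist calibration is good (error under 0.4 mm). Seat is (0.5452, 0.1590), yaw 0.238, and the block is at seat (-0.002, 0.085). Now I'll push it home.

```bash
cat >> h.py <<'E'
YAW=.238; SEAT=np.array([.5452,.1590,.024])
RS=R.from_euler('z',YAW).as_matrix()
def S(x,y,z): return SEAT+RS@np.array([x,y,z])   # seat -> world
def toS(p): return RS.T@(np.array(p)-SEAT)
E
python3 - <<'E'
from h import *
from cell import manip
manip.set_gripper(0)
manip.move_pose(S(-.001,.138,.06),down(YAW))
manip.move_linear(S(-.001,.138,.0085),rate=.1)
f=lambda:(RS.T@manip.state()['contact_force'])
f0=f(); print(f0)
manip.move_linear(S(-.001,.042,.0085),rate=.05); print(f()-f0)
y=.042
while y>.029:
    y-=.001; manip.move_linear(S(-.001,y,.0085),rate=.02); d=f()-f0
    print(round(y,4),d.round(2),toS(manip.state()['tool_pos']).round(4))
    if d[1]>5: break
manip.move_linear(S(-.001,y+.02,.0085),rate=.1)
manip.move_linear(S(-.001,y+.02,.16),rate=.25)
manip.move_linear(S(-.06,.02,.22),rate=.25)
c=wrist('wp3');Q=cloud(c).reshape(-1,3); L=(Q-SEAT)@RS
m=(abs(L[:,0])<.03)&(abs(L[:,1])<.06)&(L[:,2]>.012)&(L[:,2]<.025)
r=cv2.minAreaRect(L[m][:,:2].astype('f4')); print(r,np.median(L[m][:,2]),m.sum(),manip.state()['clock'])
E
```

```text
[0.11182121 0.07308234 0.46502183]
[-0.53654594 -0.44898131 -0.40347289]
0.041 [-0.61 -0.03  0.31] [-0.001   0.041   0.0085]
0.04 [-0.55  0.49 -0.73] [-0.001   0.0399  0.0085]
0.039 [ 0.1  -0.46 -0.87] [-0.001   0.0389  0.0085]
0.038 [ 0.33  0.37 -0.55] [-0.001   0.0379  0.0085]
0.037 [-0.41  0.04  0.67] [-0.001   0.0369  0.0085]
0.036 [-0.08 -0.49  0.36] [-0.001   0.036   0.0085]
0.035 [-0.2  -0.51 -1.1 ] [-0.001   0.0349  0.0085]
0.034 [-0.31  0.25 -0.53] [-0.001   0.0339  0.0085]
0.033 [-0.54 -0.14 -0.08] [-0.001   0.0329  0.0085]
0.032 [-0.68  0.22  0.12] [-0.001   0.032   0.0085]
0.031 [-1.15 -0.49 -0.81] [-0.001   0.0309  0.0085]
0.03 [-1.26  0.3  -0.82] [-0.001   0.03    0.0085]
0.029 [ 0.49  0.66 -0.03] [-0.001   0.029   0.0085]
((-0.001816549338400364, 0.059166841208934784), (0.029308944940567017, 0.00023907431750558317), 0.3629009425640106) 0.016909019700531065 33 16.8
```

The block hasn't moved and there was no force, so I'll check the gripper and the picture.

Run:
```python
from h import *
from cell import manip
s=manip.state(); print(s['gripper_width'],s['tool_pos'],toS(s['tool_pos']),s['clock'])
c=load('wp3');Q=cloud(c).reshape(-1,3); L=(Q-SEAT)@RS
m=(abs(L[:,0])<.03)&(abs(L[:,1]-.05)<.09)&(L[:,2]>.012)&(L[:,2]<.025)
print(cv2.minAreaRect(L[m][:,:2].astype('f4')),m.sum())
```

```text
0.00028714189164051677 [0.48173416 0.16436046 0.24188953] [-0.06041304  0.02017203  0.21788953] 16.8
((-0.0016567567363381386, 0.08490938693284988), (0.030674219131469727, 0.051752712577581406), 0.049539048224687576) 2030
```

View pics/wp3.png

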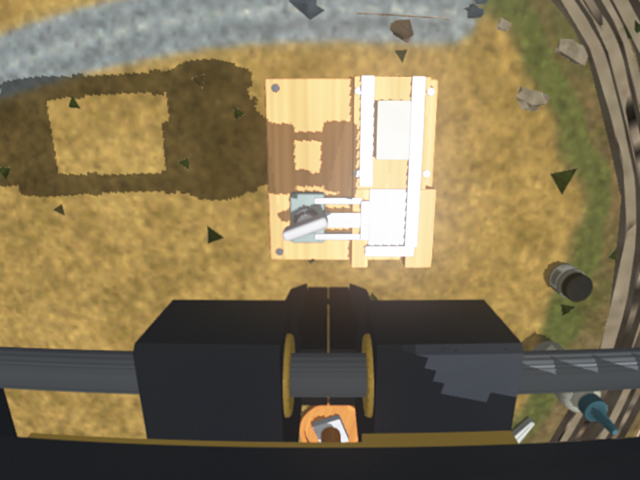

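The picture shows the block still at (393,130) and the shut fingers at (330,290). I'll check the true fingertip position at a low pose before pushing.

Run:
```python
from h import *
from cell import manip,cams
def tip(n):
    c=load(n); Q=cloud(c); T=c['T']@np.linalg.inv(np.array(c['T_tool_cam']))
    t=(Q[285:330,295:365]-T[:3,3])@T[:3,:3]; m=abs(t[...,2])<.08
    print('tip in tool: max z',np.nanmax(t[m][:,2]),'x range',np.percentile(t[m][:,0],[1,50,99]),'y',np.percentile(t[m][:,1],[1,99]))
tip('wp3')
manip.move_pose(S(-.001,.135,.06),down(YAW)); manip.move_linear(S(-.001,.135,.0085),rate=.1)
c=wrist('low'); tip('low'); s=manip.state(); print(toS(s['tool_pos']),s['clock'])
c=cams.capture('scene'); save('s1',c)
cv2.imwrite('pics/s1c.png',np.hstack([cv2.resize(c['image'][200:275,260:360],(400,300),interpolation=cv2.INTER_CUBIC),cv2.resize(load('low')['image'],(400,300))]))
```

```text
tip in tool: max z -0.035444952989661195 x range [0.00549196 0.01016343 0.01197243] y [-0.01029069  0.01257462]
tip in tool: max z 0.011440937432954977 x range [-0.02268416  0.01013275  0.0119582 ] y [-0.01040087  0.01282988]
[-0.00021582  0.13505046  0.00936838] 18.35
```

View pics/s1c.png

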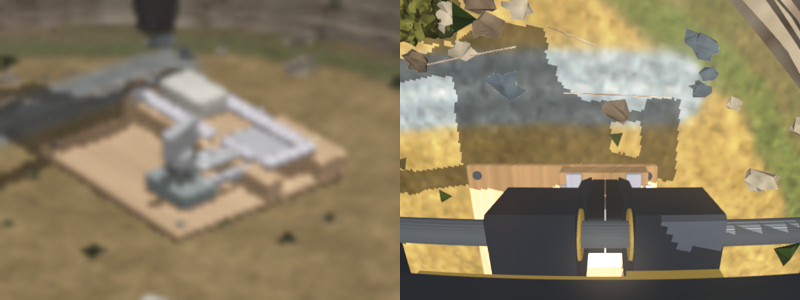

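Run:
```python
from h import *
c=load('s1');T=camT(c);K=np.array(c['intrinsics'])
def pr(w):
    p=(w-T[:3,3])@T[:3,:3];p=p[:2]/p[2];p=p*(1+c['k1']*(p@p));return p[0]*K[0,0]+K[0,2],p[1]*K[1,1]+K[1,2]
for n,w in(('tcp',S(0,.135,.009)),('tcp+2cm',S(0,.135,.029)),('tcp+4cm',S(0,.135,.049)),('block',S(-.002,.085,.018)),('seat',S(0,0,0))):
    u,v=pr(w); print(n,(round(u,1),round(v,1)),'crop',((u-260)*4,(v-200)*4))
P=cloud(c); L=(P-SEAT)@RS
m=(abs(L[...,0])<.03)&(L[...,1]>.115)&(L[...,1]<.17)&(L[...,2]>.005)
print('gripper pts',m.sum(),np.percentile(L[m],[1,50,99],axis=0).round(4))
c=load('low');L=(cloud(c)-SEAT)@RS
m=(abs(L[...,0])<.04)&(L[...,1]<.16)&(L[...,1]>0)&(L[...,2]>.012)&(L[...,2]<.02); print('white blk pts seen',m.sum(),np.percentile(L[m],[1,50,99],axis=0).round(4))
from cell import manip; print(manip.state()['contact_force'])
```

```text
tcp (np.float64(298.9), np.float64(217.9)) crop (np.float64(155.6390347804495), np.float64(71.67071176599552))
tcp+2cm (np.float64(298.8), np.float64(212.4)) crop (np.float64(155.22238407949294), np.float64(49.65150699008916))
tcp+4cm (np.float64(298.7), np.float64(206.9)) crop (np.float64(154.80184823742457), np.float64(27.41542918488301))
block (np.float64(307.8), np.float64(221.0)) crop (np.float64(191.21740147268065), np.float64(84.00236800484504))
seat (np.float64(325.1), np.float64(235.5)) crop (np.float64(260.2872097849927), np.float64(141.97713623298898))
gripper pts 445 [[-0.0299  0.1152  0.0478]
 [-0.0139  0.1247  0.1391]
 [ 0.0242  0.1626  0.4282]]
white blk pts seen 1236 [[-1.320e-02  5.870e-02  1.570e-02]
 [ 1.000e-04  6.600e-02  1.720e-02]
 [ 1.290e-02  1.098e-01  1.840e-02]]
[ 0.7256418  -0.24057916  0.4746164 ]
```

Two cameras and the missed push agree that the real fingertips end well short of the reported TCP, by about 2 to 3.5 cm. I'll find the offset by a guarded touch on the bare table beside the press.

Run:
```python
from h import *
from cell import manip
manip.move_linear(S(0,.175,.0085),rate=.2)
def fz(): return np.mean([manip.state()['contact_force'][2] for _ in range(3)])
manip.move_linear(S(0,.175,-.019),rate=.08); f0=fz(); z=-.019; print(f0)
while z>-.065:
    z-=.002
    manip.move_linear(S(0,.175,z),rate=.05); d=fz()-f0
    if abs(d)>3: break
s=manip.state(); print(z,d,s['tool_pos'],s['contact_force'],s['clock'])
manip.move_linear(S(0,.175,.02),rate=.2)
```

```text
-0.17653589729812977
-0.06300000000000003 12.68779910036615 [ 0.50393974  0.32906437 -0.0371755 ] [-3.66206834 -2.23367471 12.5112632 ] 24.7417
```

The tips lie about 36 mm behind the reported TCP: the touch gives 37 and the camera 35. I'll apply that offset and push again.

```bash
cat >> h.py <<'E'
OFF=np.array([0,0,-.036])   # commanded TCP = wanted fingertip + OFF
E
python3 - <<'E'
from h import *
from cell import manip
manip.move_linear(S(-.001,.145,.0095)+OFF,rate=.15)
f=lambda:(RS.T@manip.state()['contact_force'])
f0=f()
manip.move_linear(S(-.001,.040,.0095)+OFF,rate=.06); d=f()-f0; print(d)
y=.040
while y>.029 and d[1]<4:
    y-=.0015; manip.move_linear(S(-.001,y,.0095)+OFF,rate=.03); d=f()-f0
print(y,d,toS(manip.state()['tool_pos']))
manip.move_linear(S(-.001,y+.01,.0095)+OFF,rate=.1)
manip.move_linear(S(-.04,.03,.16),rate=.3)
c=wrist('wp4');Q=cloud(c).reshape(-1,3); L=(Q-SEAT)@RS
m=(abs(L[:,0])<.03)&(abs(L[:,1]-.05)<.09)&(L[:,2]>.012)&(L[:,2]<.025)
print(cv2.minAreaRect(L[m][:,:2].astype('f4')),np.median(L[m][:,2]),m.sum(),manip.state()['clock'])
E
```

```text
[-1.18590064  0.23490558 -2.40982505]
0.033999999999999996 [-1.27200616  5.26707997 -0.62441691] [-0.00086374  0.03476184 -0.02632971]
((-0.001806158572435379, -1.5981495380401611e-06), (0.051167309284210205, 0.030306028202176094), 89.9089126586914) 0.016784519581788716 2274 29.8083
```

The block is home (y = 0.000, flat, x = -0.002). Next: grasp the tamper, press and hold.

Run:
```python
from h import *
from cell import manip
A=down(-.1); T=np.array([.4853,-.2639,0]); zg=.0195
manip.move_pose(T+[0,0,.085]+OFF,A); manip.set_gripper(.07)
manip.move_linear(T+[0,0,zg]+OFF,rate=.15)
s=manip.state(); print('pre',s['tool_pos'],s['contact_force'].round(2))
manip.set_gripper(.0,force=50)
s=manip.state(); print('grip',s['gripper_width'],s['grasp_force'],s['contact_force'].round(2),s['clock'])
if s['gripper_width']>.018:
    manip.move_linear(T+[0,0,.11]+OFF,rate=.2)
    s=manip.state(); print('lift',s['gripper_width'],s['grasp_force'],s['contact_force'].round(2),s['clock'])
    c=wrist('lift')
    L=cloud(c)-(s['tool_pos']-OFF); n=(np.hypot(L[...,0],L[...,1])<.06)&(L[...,2]>-.08)&(L[...,2]<.01)
    m=n&(L[...,2]<-.001)&(L[...,2]>-.014); print('foot',cv2.minEnclosingCircle(L[m][:,:2].astype('f4')),np.percentile(L[m][:,2],[5,50,95]))
```

```text
pre [ 0.4853823  -0.26394194 -0.01646301] [ 1.21 -0.36  0.14]
grip 0.023917418546902304 49.074617372243665 [ 0.26 -0.06  1.29] 33.9667
lift 0.02358842316129122 48.85986143242917 [ 0.06 -0.13 -2.52] 34.5667
foot ((0.0007737185806035995, 0.003564947284758091), 0.029266703873872757) [-0.00933384 -0.00679789 -0.00550293]
```

Gripped (24 mm wide, 2.2 N heavier). Pressing next.

Run:
```python
from h import *
from cell import manip
A=down(-.1); h=.0155
P=lambda u:S(-.001,0,u+h)+OFF   # u: underside height in seat frame
fz=lambda:np.mean([manip.state()['contact_force'][2] for _ in range(2)])
manip.move_pose(P(.06),A); manip.move_linear(P(.024),rate=.12); f0=fz()
manip.move_linear(P(.012),rate=.04); u=.012; log=[]
while u>-.002:
    d=fz()-f0; log.append((round(u,4),round(d,1),round(toS(manip.state()['tool_pos'])[2]-OFF[2]-h,4)))
    if d>18: break
    u-=.0012; manip.move_linear(P(u),rate=.04)
manip.dwell(.3); s=manip.state(); c=wrist('press')
manip.dwell(.75); print(log); print(s['contact_force'].round(1),s['moment'].round(2),toS(s['tool_pos']),s['gripper_width'],manip.state()['clock'])
```

```text
[(0.012, np.float64(6.5), np.float64(0.0135)), (0.0108, np.float64(7.3), np.float64(0.0125)), (0.0096, np.float64(8.1), np.float64(0.0114)), (0.0084, np.float64(8.8), np.float64(0.0103)), (0.0072, np.float64(12.7), np.float64(0.0099)), (0.006, np.float64(18.0), np.float64(0.0097))]
[-3.5 -1.  15.9] [-0.16  0.7   0.  ] [ 0.00168411  0.00017123 -0.0107598 ] 0.02304979941912162 39.4417
```

Run:
```python
from h import *
from cell import manip
s=manip.state(); print('tool z',R.from_rotvec(s['tcp_rot']).apply([0,0,1]),s['contact_force'].round(1))
for n in('lift','press'):
    c=load(n); T=c['T']@np.linalg.inv(np.array(c['T_tool_cam'])); o=T[:3,3]-OFF
    L=cloud(c)-o; r=np.hypot(L[...,0],L[...,1]); m=(r<.031)&(L[...,2]<-.002)&(L[...,2]>-.012)
    p=L[m]; 
    for _ in range(4):
        k=np.linalg.lstsq(np.c_[p[:,:2],np.ones(len(p))],p[:,2],rcond=None)[0]; e=abs(p[:,2]-p[:,:2]@k[:2]-k[2]); p=p[e<max(2*e.std(),5e-4)]
    print(n,'foot slope',k,len(p),np.percentile(p,[1,99],axis=0).round(4).tolist(), 'centre',cv2.minEnclosingCircle((p+o)[:,:2].astype('f4')))
print(S(0,0,0))
```

```text
tool z [ 0.00457001  0.00115614 -0.99998889] [-2.7 -0.7 15.6]
lift foot slope [-0.00232974 -0.00027561 -0.00675803] 3466 [[-0.0255, 0.0046, -0.0073], [0.0277, 0.0284, -0.0063]] centre ((0.4851866364479065, -0.2594783902168274), 0.029036374762654305)
press foot slope [-0.00328847 -0.00766163 -0.00659416] 3409 [[-0.0259, 0.0041, -0.0072], [0.027, 0.0282, -0.0062]] centre ((0.5471488237380981, 0.16450349986553192), 0.028768138960003853)
[0.5452 0.159  0.024 ]
```

Pressed level (slopes under 0.008), rigid at 16 to 18 N. Now return it to the rest.

Run:
```python
from h import *
from cell import manip
A=down(-.1); h=.0155; Rr=np.array([.4870,-.2623,0])
manip.move_linear(S(-.001,0,.07+h)+OFF,rate=.2)
manip.move_pose(Rr+[0,0,.05+h]+OFF,A)
manip.move_linear(Rr+[0,0,.0125+h]+OFF,rate=.2); f0=manip.state()['contact_force'][2]
manip.move_linear(Rr+[0,0,.0045+h]+OFF,rate=.04); z=.0045
while manip.state()['contact_force'][2]-f0<1.5 and z>.0015:
    z-=.0007; manip.move_linear(Rr+[0,0,z+h]+OFF,rate=.03)
print(z,manip.state()['contact_force'][2]-f0)
manip.set_gripper(.07); manip.dwell(.25); s=manip.state(); print(s['contact_force'].round(2))
manip.move_linear(Rr+[0,0,.10]+OFF,rate=.25)
manip.move_linear(Rr+[-.03,0,.22],rate=.3)
c=wrist('back'); L=cloud(c)-Rr; r=np.hypot(L[...,0],L[...,1])
for n,a,b in(('cap',.055,.075),('foot',.0115,.0165),('rim',.0065,.0105)):
    m=(r<.048)&(L[...,2]>a)&(L[...,2]<b); p=L[m]; print(n,cv2.minEnclosingCircle(p[:,:2].astype('f4')),np.median(p[:,2]),m.sum())
print(manip.state()['clock'])
```

```text
0.0045 23.102794884306356
[-0.99 -0.11  1.23]
cap ((0.001829585526138544, 0.009179835207760334), 0.013635759241878986) 0.06752602148430947 847
foot ((0.003284841077402234, 0.016249774023890495), 0.03028023988008499) 0.015126292414910147 653
rim ((-0.00012562982738018036, 0.00010027550160884857), 0.04199378564953804) 0.007770130003201786 1178
44.4417
```

Run:
```python
from h import *
c=load('back'); T=c['T'];K=np.array(c['intrinsics'])
p=(np.array([.487,-.2623,.02])-T[:3,3])@T[:3,:3];p=p[:2]/p[2];u,v=int(p[0]*K[0,0]+K[0,2]),int(p[1]*K[1,1]+K[1,2]);print(u,v)
cv2.imwrite('pics/backc.png',cv2.resize(c['image'][max(v-75,0):v+75,u-100:u+100],(800,600),interpolation=cv2.INTER_CUBIC))
L=cloud(c)-[.487,-.2623,0]; r=np.hypot(L[...,0],L[...,1]); m=(r<.055)&(L[...,2]>.011)&(L[...,2]<.022); q=L[m]
print(np.percentile(q,[1,50,99],axis=0).round(4).tolist()); k=np.linalg.lstsq(np.c_[q[:,:2],np.ones(len(q))],q[:,2],rcond=None)[0]; print(k)
```

```text
362 200
[[-0.0249, -0.0092, 0.0123], [0.0007, 0.0246, 0.0181], [0.0316, 0.0451, 0.0216]]
[0.03354527 0.11978901 0.01492738]
```

View pics/backc.png

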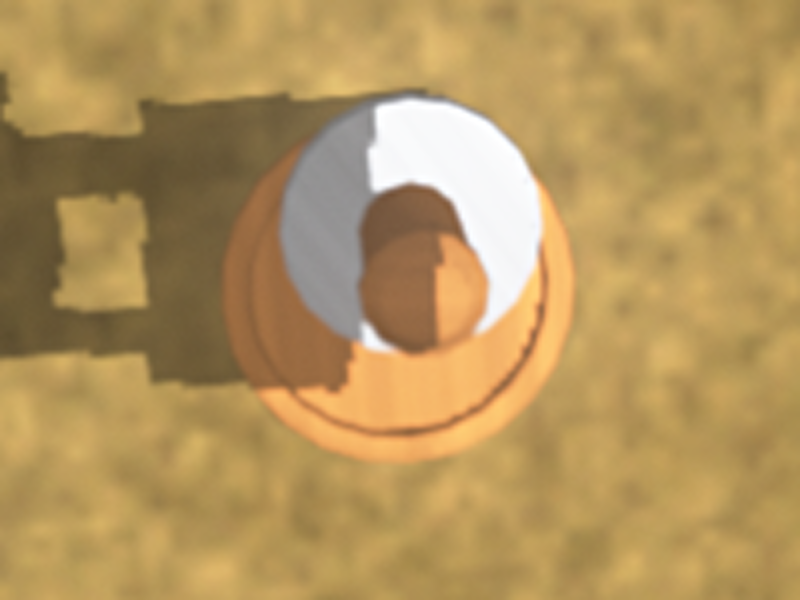

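The tamper leans on the rim toward +y (foot about (415,225), dish centre about (400,290)). It was probably knocked on the stamp during the joint-space carry. I'll regrasp it across the lean, so the pads square it up, then re-place it using its measured offset in the hand.

Run:
```python
from h import *
from cell import manip
for n in('wt','back'):
    Q=cloud(load(n)).reshape(-1,3); r=np.hypot(Q[:,0]-.55,Q[:,1]+.108)<.045
    for a,b in((.058,.075),(.0125,.017)):
        p=Q[r&(Q[:,2]>a)&(Q[:,2]<b)]; print(n,'stamp',len(p),p.mean(0).round(4) if len(p) else '')
Rr=np.array([.4870,-.2623,0]); a=1.298-np.pi; A=down(a)
H=Rr+[.0027,.0137,0]
manip.move_pose(H+[0,0,.095]+OFF,A); manip.move_linear(H+[0,0,.0245]+OFF,rate=.15)
print(manip.state()['contact_force'].round(1)); manip.set_gripper(0,force=50)
s=manip.state(); print(s['gripper_width'],s['grasp_force'],s['contact_force'].round(1))
manip.move_linear(H+[0,0,.06]+OFF,rate=.15)
c=wrist('re'); T=c['T']@np.linalg.inv(np.array(c['T_tool_cam']))
L=(cloud(c)-T[:3,3])@T[:3,:3]; L[...,2]-=.0-.036+.072  # tool coords, z from fingertip (+ = beyond)
m=(np.hypot(L[...,0],L[...,1])<.045)&(L[...,2]>-.001)&(L[...,2]<.02)
p=L[m]; print(len(p),np.percentile(p,[.5,50,99.5],axis=0).round(4).tolist(),np.linalg.lstsq(np.c_[p[:,:2],np.ones(len(p))],p[:,2],rcond=None)[0])
print(manip.state()['gripper_width'],manip.state()['clock'])
```

```text
wt stamp 829 [ 0.5506 -0.1112  0.0638]
wt stamp 385 [ 0.5465 -0.1149  0.0136]
back stamp 608 [ 0.5516 -0.1157  0.0635]
back stamp 516 [ 0.5482 -0.1158  0.0135]
[0.3 0.3 0.3]
0.02358934632552584 50.272108229473815 [-0.   1.5  2.6]Traceback (most recent call last):
  File "<stdin>", line 16, in <module>
    return _quantile_unchecked(
        a, q, axis, out, overwrite_input, method, keepdims, weights)
    return _ureduce(a,
                    func=_quantile_ureduce_func,
    ...<5 lines>...
                    overwrite_input=overwrite_input,
                    method=method)
    r = func(a, **kwargs)
    result = _quantile(arr,
                       quantiles=q,
    ...<2 lines>...
                       out=out,
                       weights=wgt)
    slices_having_nans = np.isnan(arr[-1, ...])
                                  ~~~^^^^^^^^^
IndexError: index -1 is out of bounds for axis 0 with size 0
```

The stamp shifted by only about 4 mm, and the regrasp held at 23.6 mm. I had a sign slip in the offset, so I'm recomputing from the saved image.

Run:
```python
from h import *
from cell import manip
c=load('re'); T=c['T']@np.linalg.inv(np.array(c['T_tool_cam']))
L=(cloud(c)-T[:3,3])@T[:3,:3]; L[...,2]+=.036
m=(np.hypot(L[...,0],L[...,1])<.045)&(L[...,2]>.003)&(L[...,2]<.02)
p=L[m]
for _ in range(4):
    k=np.linalg.lstsq(np.c_[p[:,:2],np.ones(len(p))],p[:,2],rcond=None)[0]; e=abs(p[:,2]-p[:,:2]@k[:2]-k[2]); p=p[e<max(2*e.std(),8e-4)]
print(len(p),np.percentile(p,[.5,50,99.5],axis=0).round(4).tolist(),k)
print(T[:3,:3].round(2).tolist(),T[:3,3],manip.state()['clock'],manip.state()['contact_force'].round(1))
```

```text
5145 [[0.0027, -0.03, 0.0059], [0.0164, -0.0017, 0.007], [0.0296, 0.0261, 0.0082]] [0.00511739 0.0208288  0.00700577]
[[0.96, -0.27, 0.0], [-0.27, -0.96, -0.0], [0.0, 0.0, -1.0]] [ 0.49011223 -0.24900704  0.02428034] 47.85 [ 0.1  0.6 -1.1]
```

The tamper is now upright in the hand (0.02 rad), with the foot offset about 2 mm. Placing it with that correction.

Run:
```python
from h import *
from cell import manip
Rr=np.array([.4865,-.2642,0])
manip.move_linear(Rr+[0,0,.035]+OFF,rate=.12); manip.dwell(.1); f0=manip.state()['contact_force'][2]
z=.0225; manip.move_linear(Rr+[0,0,z]+OFF,rate=.06)
while manip.state()['contact_force'][2]-f0<2 and z>.0185:
    z-=.001; manip.move_linear(Rr+[0,0,z]+OFF,rate=.03)
s=manip.state(); print(z,s['contact_force'][2]-f0,s['tool_pos'])
manip.set_gripper(.06); manip.dwell(.25)
manip.move_linear(Rr+[0,0,.10]+OFF,rate=.25); manip.move_linear(Rr+[.0,.04,.19],rate=.3)
C=np.array([.487,-.2623,0])
c=wrist('back2'); L=cloud(c)-C; r=np.hypot(L[...,0],L[...,1])
for n,a,b in(('cap',.055,.075),('foot',.0115,.0165),('rim',.0065,.0105)):
    m=(r<.048)&(L[...,2]>a)&(L[...,2]<b); p=L[m]; print(n,cv2.minEnclosingCircle(p[:,:2].astype('f4')),np.median(p[:,2]),m.sum())
print(manip.state()['clock'])
```

```text
0.019499999999999997 6.641738737470784 [ 0.48688415 -0.26426042 -0.01564772]
cap ((0.0006353138014674187, 0.0002191856619901955), 0.013552548363804817) 0.06412378179606179 994
foot ((0.00044417299795895815, 0.0002473895438015461), 0.03008345700800419) 0.012957939864098877 2525
rim ((0.0002447009028401226, 0.0003011772350873798), 0.04217718541622162) 0.007813930560660098 2019
51.5167
```

The tamper stands centred and upright (within 1 mm). Now the thumbscrew.

Run:
```python
from h import *
from cell import manip
K=np.array([.4675,.1400,0]); A=down(.597+np.pi/2)
manip.move_pose(K+[0,0,.10]+OFF,A); manip.set_gripper(.04)
print(manip.state()['joint_pos'].round(3),manip.state()['clock'])
manip.move_linear(K+[0,0,.047]+OFF,rate=.12); print(manip.state()['contact_force'].round(1))
manip.set_gripper(0,force=30); s=manip.state(); m0=s['moment'].copy(); print(s['gripper_width'],s['contact_force'].round(1),m0.round(3))
q=s['joint_pos'].copy(); q0=q[5]; log=[]
for d in (.5,.9,1.0,1.08,1.14,1.2,1.26,1.31):
    q[5]=q0+d; manip.set_joints(q); s=manip.state(); log.append((d,round(s['joint_pos'][5]-q0,3),round(s['moment'][2]-m0[2],3)))
print(log,s['contact_force'].round(1),s['gripper_width'],s['clock'])
```

```text
[ 0.24   0.042  2.131  0.     0.969 -1.928] 54.7667
[0.9 0.2 1.5]
0.009924373754940666 [ 1.2 -3.5  3.3] [-0.498 -0.199  0.051]
[(0.5, np.float64(0.5), np.float64(-0.064)), (0.9, np.float64(0.9), np.float64(-0.065)), (1.0, np.float64(1.001), np.float64(-0.063)), (1.08, np.float64(1.08), np.float64(0.026)), (1.14, np.float64(1.14), np.float64(-0.002)), (1.2, np.float64(1.2), np.float64(-0.032)), (1.26, np.float64(1.26), np.float64(-0.0)), (1.31, np.float64(1.31), np.float64(0.002))] [ 0.2 -9.5  2.6] 0.009966251727397566 58.4333
```

The moment stepped at about 1.05 rad of turn (shaft about 1.29), so the slip should be about 0.25. Release, rise and check.

Run:
```python
from h import *
from cell import manip
manip.set_gripper(.04); s=manip.state(); p=s['tool_pos'].copy()
manip.move_linear(p+[0,0,.06],rate=.15)
manip.move_pose([.44,.13,.24],down(YAW))
c=wrist('end'); Q=cloud(c).reshape(-1,3); L=(Q-SEAT)@RS
m=(np.hypot(L[:,0]+.08,L[:,1])<.035)&(L[:,2]>.036)&(L[:,2]<.052); r=cv2.minAreaRect(L[m][:,:2].astype('f4')); print('bar',r)
m=(abs(L[:,0])<.03)&(abs(L[:,1])<.06)&(L[:,2]>.012)&(L[:,2]<.025); print('blk',cv2.minAreaRect(L[m][:,:2].astype('f4')),np.median(L[m][:,2]))
im=c['image']; T=c['T'];Kc=np.array(c['intrinsics']); w=(S(-.05,0,.02)-T[:3,3])@T[:3,:3]; u,v=int(w[0]/w[2]*Kc[0,0]+Kc[0,2]),int(w[1]/w[2]*Kc[1,1]+Kc[1,2])
v=max(v,75); cv2.imwrite('pics/endc.png',cv2.resize(im[v-75:v+75,u-100:u+100],(800,600),interpolation=cv2.INTER_CUBIC)); print(manip.state()['clock'])
```

```text
bar ((-0.08061926066875458, -0.0006065517663955688), (0.010066337883472443, 0.04227389395236969), 36.46160125732422)
blk ((0.0005639875307679176, -0.0002445206046104431), (0.05270358920097351, 0.03020302951335907), 89.58934020996094) 0.01681067487326295
60.3583
```

View pics/endc.png

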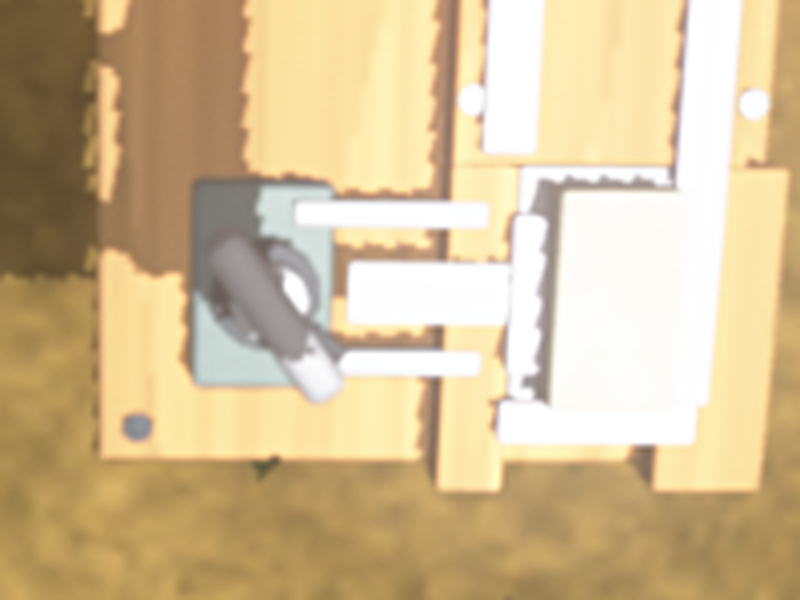

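The picture shows the jaw at (525,310) against the block at (620,300), which sits against the far fence and end stop. The wing bar, from (230,250) to (320,385), has turned to a total of 1.53 rad, so the slip is about 0.13 to 0.28. Handing in.

```bash
python3 -c "
from cell import order
print(order.close_job())"
```

```text
the job is handed in; nothing more can be done
None
```

I handed the job in at about 60 s without seeing the verdict: the block is home and clamped by the jaw with about 0.13–0.28 rad of clutch slip, and the tamper is back upright in its rest, though the carry back probably clipped the stamp (moved about 4 mm) and I had to set the tamper down twice.

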